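# Weigh two pigment jars and clamp the fuller one in the shaker

## Task

The two red pigment jars look alike, but one is fuller: set one gently on each pan of the green balance, let go, and see which side drops. Then stand that heavier jar in the bay of the bench shaker and push the sliding jaw by its upright tab until the jar is held firmly between the jaw and the V-shaped back stop, wherever the stop happens to be set - it is glass, so clamp it slowly, by feel, and do not crush it. Leave the lighter jar standing on its pan and do not disturb the other things on the bench.

Things in the scene. Friction and masses are not known exactly. Their poses are not given: they have to be found in the camera images.
- jar_a: squat glass pigment jar, red body, pale label, black screw lid: 44 mm across, 59 mm tall (body to 45 mm, above it the lid, 40 mm across), 0.07 to 0.18 kg, upright on the bench. Origin: centre of its underside; z up. Both jars look exactly alike; only weighing tells which is the fuller.
- jar_b: squat glass pigment jar, red body, pale label, black screw lid: 44 mm across, 59 mm tall (body to 45 mm, above it the lid, 40 mm across), 0.07 to 0.18 kg, upright on the bench. Origin: centre of its underside; z up. Both jars look exactly alike; only weighing tells which is the fuller.
- balance: green two-pan balance, base 88 x 236 mm, fixed to the bench. Origin: centre of its underside; z up, its y axis runs along the beam, with the left pan at y = +90 mm and the right pan at y = -90 mm.
- pan_left: round aluminium pan, 82 mm across, on the balance's +y arm. Origin: centre of its underside; a jar stands 3 mm above it, inside a rim 7.5 mm above it (flat part 72 mm across). It stays level, 88 mm above the bench when the beam is level, and moves 9 mm up or down. It gives way under 1 to 2 N; at its lower stop it is rigid and takes at most 15 N.
- pan_right: the same pan on the balance's -y arm.
- beam (a joint): angle of the balance beam: 0 level and empty, +0.1 when the left (+y) pan is fully down, -0.1 when the right (-y) pan is fully down; any real difference between the jars brings it to a stop within a second of letting go.
- shaker: grey bench shaker, 200 x 116 mm, fixed to the bench; level deck with rubber mat 60 mm above the bench. Origin: centre of its underside; z up, x points from the sliding jaw to the back stop (away from the robot, within 0.25 rad). The back stop, dark steel with a rubber-faced V 40 mm high, stands across the deck on the +x side.
- bay (a point): point on the mat, in the open bay, straight above the shaker's origin: a jar lowered here is clear of jaw and stop, nothing on the +y and -y sides, and slides on the mat when pushed. The stop is screwed down anywhere in a 18 mm range and its setting is not reported: a jar pushed home into its V has its centre 10 to 28 mm on +x of this point.
- jaw: black sliding jaw, flat rubber face 44 mm wide. Origin: lower middle of its face, 0.5 mm above the deck; axes as the shaker's. Slides along the shaker's x only: starts 50 to 60 mm on -x of the bay point, ends 15 mm on +x. A brake drags with 6 N and holds it where left: force on the jar = push less 6 N. 5 to 15 N on the jar is a firm grip, over 25 N cracks it; push at 20 mm/s or less.
- jaw_tab (a point): top middle of the back (-x) face of the jaw's upright tab with a red cap, 72 mm above the jaw's origin and 20 mm behind its face. The tab is 36 mm wide, 8 mm thick and stands free from 40 mm above the jaw's origin to its top; push on its back face, towards the shaker's +x.
- dropper_bottle: brown dropper bottle, 32 mm across, 102 mm tall; a bystander. Origin: centre of its underside.
- blue_jar: blue pigment jar with a white lid, 48 mm across, 65 mm tall; a bystander. Origin: centre of its underside.
- press_weight: turned metal press weight, 50 mm across, 55 mm tall; a bystander. Origin: centre of its underside.
Things that resemble listed ones, but are neither listed nor needed, are in the scene too. Leave any purple or turquoise look-alike of the jar_b alone.

How it is judged (in metres and radians):
On the way, in this order (a step that is already met when the one before it is completed fails the run):
1. both jars stand on opposite pans, let go, and the beam has tipped to the heavier one (((horizontal distance between jar_a and pan_left below 0.022 m and z of jar_a in the frame of pan_left below 0.008 m and angle between each of jar_a, jar_b's own z axis and vertical below 0.1 rad and horizontal distance between jar_b and pan_right below 0.022 m and z of jar_b in the frame of pan_right below 0.008 m and value of joint beam above 0.04 rad) or (horizontal distance between jar_a and pan_right below 0.022 m and z of jar_a in the frame of pan_right below 0.008 m and angle between each of jar_a, jar_b's own z axis and vertical below 0.1 rad and horizontal distance between jar_b and pan_left below 0.022 m and z of jar_b in the frame of pan_left below 0.008 m and value of joint beam below -0.04 rad)) and contact force between the fingers and jar_a below 0.1 N and contact force between the fingers and jar_b below 0.1 N), for 0.3 s.
2. the heavier jar stands upright on the deck in the shaker's bay, let go (x of jar_a in the frame of shaker between -0.02 and 0.034 m and y of jar_a in the frame of shaker between -0.014 and 0.014 m and z of jar_a in the frame of shaker between 0.055 and 0.064 m and angle between jar_a's own z axis and vertical below 0.08 rad and contact force between the fingers and jar_a below 0.1 N), for 0.2 s.
At the end, for the whole second after the job is handed in: Heavier jar upright (0.08 rad), at rest on the shaker's deck, centre x -20 to +34 mm and y within 14 mm in the shaker's frame, held by the jaw with over 3 N; lighter jar upright, at rest on one pan within 22 mm of its middle, beam tipped over 0.04 rad to that side; nothing held (x of jar_a in the frame of shaker between -0.02 and 0.034 m and y of jar_a in the frame of shaker between -0.014 and 0.014 m and z of jar_a in the frame of shaker between 0.055 and 0.064 m and angle between jar_a's own z axis and vertical below 0.08 rad and contact force between jaw and jar_a above 3 N and linear speed of jar_a below 0.01 m/s and velocity of joint beam between -0.1 and 0.1 rad/s and linear speed of jar_b below 0.02 m/s and ((horizontal distance between jar_b and pan_left below 0.022 m and z of jar_b in the frame of pan_left below 0.008 m and angle between jar_b's own z axis and vertical below 0.1 rad and value of joint beam above 0.04 rad) or (horizontal distance between jar_b and pan_right below 0.022 m and z of jar_b in the frame of pan_right below 0.008 m and angle between jar_b's own z axis and vertical below 0.1 rad and value of joint beam below -0.04 rad))); the robot touches nothing.
It fails at once if the glass is crushed: the jaw presses a jar with more than 25 N (contact force between jaw and jar_a above 25 N or contact force between jaw and jar_b above 25 N).
It fails at once if a jar is dropped: it moves faster than 0.35 m/s with no finger on it ((contact force between the fingers and jar_a below 0.05 N and linear speed of jar_a above 0.35 m/s) or (contact force between the fingers and jar_b below 0.05 N and linear speed of jar_b above 0.35 m/s)).
It fails at once if a jar is tipped by more than 0.5 rad (angle between any of jar_a, jar_b's own z axis and vertical above 0.5 rad).
It fails at once if a pan is loaded with more than 15 N (contact force between any of pan_left, pan_right and anything else above 15 N).
It fails at once if a bystander (dropper bottle, blue jar, press weight) is moved more than 30 mm (distance of any of dropper_bottle, blue_jar, press_weight from where it was at the start of the episode above 0.03 m).
It also fails if it takes over 72 s, if anything falls off the work surface, if the arm or the gripper's body presses on something with over 40 N, if the wrist force passes 120 N, or if a joint passes its speed limit or range.

## Robot

A 6-joint arm with a two-finger parallel gripper is mounted at the origin on a cart in front of the work surface, level with it; the furniture and walls round the work are solid. World frame = base frame: x ahead of the robot, y to its left, z up, the work surface at z = 0. Lengths are in mm, angles in rad, forces in N, time in s.
With the tool pointing down it reaches from about 250 to 725 mm from the base axis. Payload 9.7 kg.
Tool frame: the origin (TCP) lies on the centre line of the jaws, within the pads' length; the fingertips stand 14 mm ahead of it and the grasp point (between the pads) lies 5 mm behind it (nose_length is the distance from the TCP to the fingertips, in mm); z points along the fingers, y is the line along which they close (so a half turn about z gives the same grasp; the last joint's range is limited). The gripper opens to 85 mm and grips with 20 to 120 N. Pads are 22 mm wide; open, the fingers measure 114 mm over their backs; the gripper's body (76 mm by 85 mm) begins 54 mm behind the grasp point. The pads swing forward as they close: fully open they stand 13 mm farther back than shut.
Start: joints at [-1.189, 0.087, 0.176, 1.66, 0, 1.571], TCP at [204.922, -510.396, 245.284] pointing down, gripper open.
Joint ranges: [-3.13, 3.13], [-0.85, 1.81], [-1.15, 1.24], [-2.2, 2.28], [-1.44, 1.52], [-3.14, 3.14]. Speed limits (rad/s): [2.22, 2.22, 2.57, 3.14, 3.14, 3.14].

## Interface

Orientations are given as [roll, pitch, yaw] about the fixed x, y, z axes, in that order (R = Rz(yaw) Ry(pitch) Rx(roll)).
In Python, from workcell import get_state, get_image, close_job, nose_length gives the robot as it stands.
- The arm moves only by the tool drive_tool, never from a script. Its argument "rows" is a list of rows, each a list of 7 numbers: the shift along the world's x, y, z in a scale on which 1.0 is 1 m, then the turn, a rotation vector about the world's x, y, z in normalised numbers (1 is 360 degrees), then the opening, from 0 (shut) to 1 (fully open). A call has 1 to 20 rows; each row is the pose to reach, as a shift and turn from the pose commanded when the call began; what a row does not reach only later rows make up. A row lasts 1/8 s, in which the tool goes at most 62.5 mm and 10.7 degrees, less where a joint would pass 70% of its speed; a pose out of reach is approached as far as the arm can. A call with a gripper value outside its range is refused whole. The fingers move at their own pace and stop on an object; "force" is the grip in N (left out, the last holds). Time passes only in rows, so rows that repeat a pose let the fingers close. It gives the time, the measured TCP pose, the force, the opening and the grip force at its end, in the units of the state.
- get_state(): the state, without advancing time (a new reading comes with each control period).
- get_image(name): name is "side" or "top"; returns a dict with "frame" (420x560x3 uint8, red, green, blue), "z_map" (420x560 float32, mm along the optical axis (not along the pixel's ray), 0 where there is no reading), "fx", "fy", "cx", "cy" (pixels), "rvec" (rotation vector, rad) and "tvec" (3), from world to camera coordinates, as OpenCV has them. Camera axes: x right, y down, z forward; pixel columns grow to the right and rows downward; lengths in mm; the calibration is good to about 2 mm. A picture is of the moment at which its call begins.
- close_job(): hands the job in; it is judged then, once.
The state is a dict: "t": time; "joint_pos": joint angles; "qd": joint speeds; "tau": joint torques, N m; "eef_pos": TCP position; "eef_rot": TCP orientation; "contact_force": force on the tool from outside, world axes, zero at the start; "wrist_torque": the same for the moment, N m; "grip_width": finger opening in mm; "finger_force": force on a finger pad.
Only numpy, scipy, OpenCV 4.12 (cv2) and the standard library are available. Lean on these libraries where they do the work, as an engineer would, in place of code of your own. Each camera call takes 0.05 s, during which the arm holds its last target. There are 200 camera calls.

## Working session

There is one attempt and no reset: what is moved stays moved. The work goes in short steps, Python scripts to look and compute and a tool call to move; the robot and the scene stay as the last step left them, time stands still between calls to the robot, and variables do not carry over. Pictures are saved under pics/ and viewed, at most 10 in all, crops included, and the job is handed in when it is done.

Besides the shell and the picture viewer there is one more tool, called after "Emit:" in YAML: its name, and indented under it one key for each argument. drive_tool: Moves the arm, as the interface text tells. Its arguments: {"type":"object","properties":{"rows":{"type":"array","items":{"type":"array","items":{"type":"number"}}},"force":{"type":"number"}},"required":["rows"]}

```bash
mkdir -p pics
cat > h.py <<'E'
import numpy as np,cv2
from workcell import *
def cloud(im):
    z=im['z_map'].astype(float);v,u=np.indices(z.shape)
    P=np.stack([(u-im['cx'])/im['fx']*z,(v-im['cy'])/im['fy']*z,z],-1)
    R=cv2.Rodrigues(np.array(im['rvec'],float))[0]
    W=(P-np.array(im['tvec'],float).ravel())@R
    W[z==0]=np.nan
    return W
def save(im,n): cv2.imwrite('pics/'+n,im['frame'][:,:,::-1])
E
python3 - <<'E'
from h import *
print(get_state())
for n in('top','side'):
    im=get_image(n);save(im,n+'0.png');np.savez(n+'0.npz',**im)
E
```

```text
{'t': 0.0, 'joint_pos': array([-1.18899092e+00,  8.74584990e-02,  1.75138367e-01,  1.65978819e+00,
        6.52583812e-06,  1.57079283e+00]), 'qd': array([-2.77436144e-04, -1.70532713e-03,  8.71078253e-05, -1.46165903e-03,
        1.84018561e-03,  1.12822421e-04]), 'tau': array([ 1.32269747e-04, -5.20385957e+01,  4.64804471e+01,  1.63541478e-02,
       -1.01699211e-04, -8.63752632e-06]), 'eef_pos': array([ 204.85351208, -510.2059752 ,  244.58608996]), 'eef_rot': array([-3.14028066e+00, -6.53041418e-06,  3.81808890e-01]), 'contact_force': array([ 0.00417677, -0.59565652,  0.20692412]), 'wrist_torque': array([ 0.03539496, -0.0593879 , -0.04971943]), 'finger_force': 0.0, 'grip_width': 85.33891201946597}
```

View pics/top0.png

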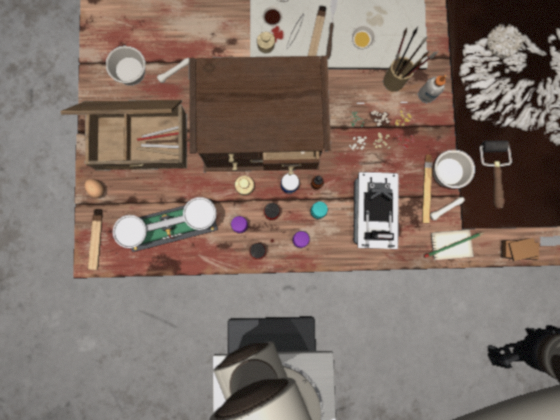

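View pics/side0.png

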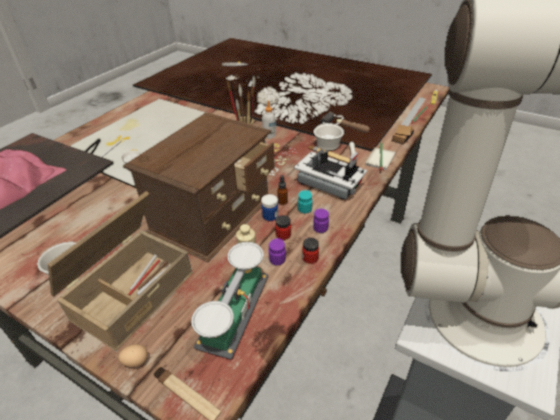

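The top view (image up = +x, left = +y) shows the red jars with black lids at about (272,211) and (258,251). The pans are at (130,231) and (200,213), and the shaker is at (377,210) with its jaw tab near (379,237). The purple and turquoise look-alikes are at (239,225), (301,240) and (320,210).

Run:
```python
from h import *
im=dict(np.load('top0.npz'));W=cloud(im);f=im['frame'].astype(int)
def circ(u,v,z0,z1,r=22):
    w=W[v-r:v+r,u-r:u+r].reshape(-1,3);g=w[(w[:,2]>z0)&(w[:,2]<z1)]
    c=np.median(g,0);
    (cx,cy),rad=cv2.minEnclosingCircle(g[np.linalg.norm(g[:,:2]-c[:2],axis=1)<60][:,:2].astype(np.float32))
    return np.round([cx,cy,rad,np.median(g[:,2]),len(g)],1)
for n,u,v,z0,z1,r in[('j1',272,211,52,66,10),('j2',258,251,52,66,10),('purA',239,225,45,70,10),('purB',301,240,45,70,10),('tur',320,210,45,70,10),('blue',290,182,55,75,11),('brown',317,182,40,120,9),('wt',244,184,40,70,11),('panL',130,231,84,105,22),('panR',200,213,84,105,22)]:
    print(n,circ(u,v,z0,z1,r))
# shaker
S=W[165:255,345:410];
s=S.reshape(-1,3);print(np.histogram(s[:,2],bins=range(-5,150,5)))
k=s[(s[:,2]>50)&(s[:,2]<68)]
print('deck rect',cv2.minAreaRect(k[:,:2].astype(np.float32)))
for z0,z1 in((68,90),(90,110),(115,126),(126,145)):
    k=s[(s[:,2]>z0)&(s[:,2]<z1)];
    if len(k):print(z0,np.nanmedian(k,0),k.min(0),k.max(0),len(k))
# red cap
m=(f[...,0]>110)&(f[...,1]<70);m[:165]=0;m[255:]=0;m[:,:345]=0;m[:,410:]=0
print('red',m.sum(),W[m][:10])
cv2.imwrite('pics/c1.png',cv2.resize(im['frame'][160:265,335:415,::-1],None,fx=5.5,fy=5.5,interpolation=cv2.INTER_CUBIC))
si=dict(np.load('side0.npz'))
cv2.imwrite('pics/c2.png',cv2.resize(si['frame'][130:210,280:380,::-1],None,fx=6,fy=6,interpolation=cv2.INTER_CUBIC))
```

```text
j1 [524.7  -4.1  19.9  58.6 183. ]
j2 [420.5  35.6  20.1  58.7 194. ]
purA [491.6  82.7  20.4  58.9 195. ]
purB [448.1 -78.8  20.1  59.1 193. ]
tur [ 525.1 -130.1   20.1   58.9  190. ]
blue [598.3 -54.2  22.3  65.  214. ]
brown [ 599.6 -126.9   15.6   70.7  117. ]
wt [597.   69.6  13.9  54.2  77. ]
panL [475.5 353.3  41.7  92.2 843. ]
panR [516.3 179.6  41.2  92.1 821. ]
(array([1199, 1134,   64,    2,   26,   21,   13,   22,   83,  112,   32,
        120, 1261,  889,  206,  143,   54,   14,   11,   25,  140,   86,
         11,    1,    1,    6,   10,   36,    8,    0]), array([ -5,   0,   5,  10,  15,  20,  25,  30,  35,  40,  45,  50,  55,
        60,  65,  70,  75,  80,  85,  90,  95, 100, 105, 110, 115, 120,
       125, 130, 135, 140, 145]))
deck rect ((519.0707397460938, -283.1581115722656), (105.8896713256836, 200.44432067871094), 87.08988952636719)
68 [ 465.19595522 -271.78318253   72.18970053] [ 420.5013333  -317.21913387   68.01841656] [ 591.90022065 -241.2144562    89.81745543] 302
90 [ 550.14204901 -280.27402711   99.18568264] [ 439.59770903 -311.84173573   90.3802685 ] [ 568.69317222 -254.46416259  109.44674151] 262
115 [ 445.56157698 -281.84331637  123.5858758 ] [ 441.05906922 -287.83419933  119.82823446] [ 451.11567048 -260.9048901   125.94309082] 8
126 [ 445.66230057 -277.15784905  132.14087473] [ 440.56210942 -295.38255151  126.20159433] [ 451.03442493 -261.48464769  138.03863018] 53
red 6 [[ 6.50290221e+02 -3.43671589e+02  3.88682054e-01]
 [ 6.50514893e+02 -3.46833846e+02 -9.48739542e-01]
 [ 6.51122011e+02 -3.50502450e+02 -4.09318646e+00]
 [ 6.46785334e+02 -3.48370044e+02  3.05579919e+00]
 [ 6.48099631e+02 -3.52986834e+02 -3.49794038e+00]
 [ 6.05161848e+02 -2.30358140e+02 -1.62066426e+00]]
```

View pics/c1.png

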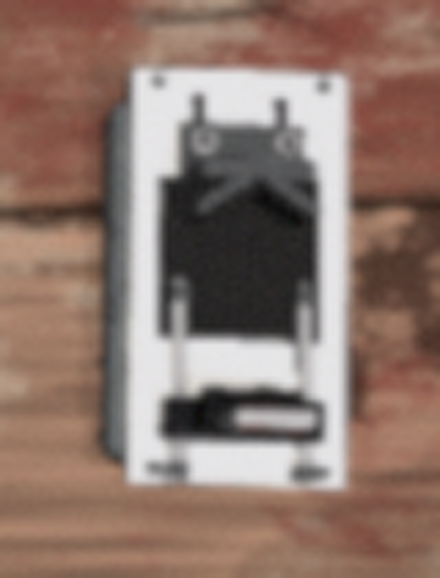

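View pics/c2.png

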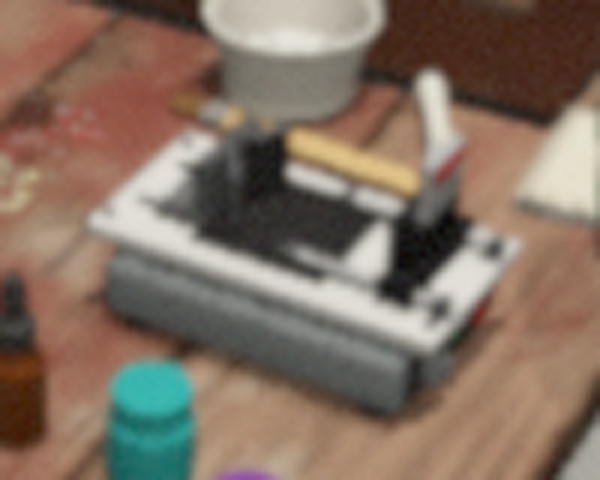

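The crops show the V stop at the top (crop about (250,180)), the open mat, and the jaw with its pale tab at crop (270,415). The side crop confirms the upright tab and its red cap. I'll refine the shaker pose using the white deck.

Run:
```python
from h import *
im=dict(np.load('top0.npz'));W=cloud(im);f=im['frame'].astype(int)
m=(f.min(2)>150)&(abs(W[...,2]-60)<9);m[:165]=0;m[258:]=0;m[:,:345]=0;m[:,410:]=0
# rays onto z=60
K=np.array([[im['fx'],0,im['cx']],[0,im['fy'],im['cy']],[0,0,1.]]);R=cv2.Rodrigues(im['rvec'].astype(float))[0];t=im['tvec'].astype(float).ravel()
def ray(uv,z):
    d=np.c_[uv,np.ones(len(uv))]@np.linalg.inv(K).T@R;o=-R.T@t
    return o+d*((z-o[2])/d[:,2])[:,None]
v,u=np.nonzero(m);p=ray(np.c_[u,v].astype(float),60)[:,:2]
r=cv2.minAreaRect(p.astype(np.float32));print(r,np.round(cv2.boxPoints(r),1))
# edges: leftmost/rightmost white per row -> line
for fn in(np.min,np.max):
    e=np.array([(fn(u[v==y]),y) for y in np.unique(v)[4:-4]],float);q=ray(e,60)[:,:2].astype(np.float32)
    l=cv2.fitLine(q,cv2.DIST_HUBER,0,.01,.01).ravel();print('edge',l, 'yaw',np.arctan2(l[1]*np.sign(l[0]),abs(l[0])))
s=W[165:255,345:410].reshape(-1,3)
k=s[(s[:,2]>90)&(s[:,2]<106)&(s[:,0]>500)];print('stop',np.round(k[np.argsort(k[:,1])][::8],0).tolist())
k=s[(s[:,2]>110)&(s[:,0]<500)];print('tab',cv2.minAreaRect(k[:,:2].astype(np.float32)))
print(nose_length if not callable(nose_length) else nose_length())
```

```text
((518.7437133789062, -282.7294921875), (102.85099792480469, 199.25320434570312), 86.8525619506836) [[ 416.4 -328.6]
 [ 615.4 -339.5]
 [ 621.  -236.9]
 [ 422.1 -225.9]]
edge [ 9.978108e-01 -6.613390e-02  5.186034e+02 -2.325175e+02] yaw -0.0661822
edge [ 9.984915e-01 -5.490559e-02  5.162674e+02 -3.340965e+02] yaw -0.054933216
stop [[544.0, -312.0, 100.0], [546.0, -309.0, 100.0], [558.0, -307.0, 91.0], [552.0, -305.0, 99.0], [552.0, -303.0, 98.0], [558.0, -301.0, 94.0], [551.0, -299.0, 104.0], [549.0, -297.0, 100.0], [549.0, -294.0, 99.0], [557.0, -292.0, 101.0], [564.0, -289.0, 105.0], [565.0, -285.0, 99.0], [560.0, -282.0, 100.0], [560.0, -277.0, 99.0], [563.0, -275.0, 100.0], [563.0, -272.0, 99.0], [565.0, -270.0, 99.0], [563.0, -266.0, 101.0], [550.0, -264.0, 97.0], [566.0, -262.0, 99.0], [545.0, -259.0, 97.0], [546.0, -257.0, 95.0]]
tab ((446.4273681640625, -278.17974853515625), (34.84809494018555, 9.843140602111816), 85.85324096679688)
14.0
```

The manual's scale: turns go in shares of 360 degrees. Converting my numbers, -0.38 rad / 6.2832 = -0.0605.

Emit:
drive_tool:
  rows:
    - [0.04,0.1,-0.05,0,0,-0.0302,1]
    - [0.08,0.2,-0.08,0,0,-0.0605,1]
    - [0.12,0.3,-0.08,0,0,-0.0605,1]
    - [0.16,0.4,-0.08,0,0,-0.0605,1]
    - [0.19,0.48,-0.08,0,0,-0.0605,1]
    - [0.216,0.546,-0.08,0,0,-0.0605,1]
    - [0.216,0.546,-0.08,0,0,-0.0605,1]
    - [0.216,0.546,-0.08,0,0,-0.0605,1]
    - [0.216,0.546,-0.08,0,0,-0.0605,1]
    - [0.216,0.546,-0.08,0,0,-0.0605,1]
    - [0.216,0.546,-0.08,0,0,-0.0605,1]
    - [0.216,0.546,-0.08,0,0,-0.0605,1]
    - [0.216,0.546,-0.08,0,0,-0.0605,1]
  force: 25

```text
t: 1.72
eef_pos: [421.2, 13.6, 165.4]
eef_rot: [-3.126, 0.0, 0.023]
contact_force: [-0.3, 1.1, -0.0]
grip_width: 85.6
finger_force: 0.0
```

Emit:
drive_tool:
  rows:
    - [0,0,0,0,0,0,1]
    - [0,0,0,0,0,0,1]

```text
t: 1.98
eef_pos: [421.4, 14.3, 165.4]
eef_rot: [-3.126, -0.0, 0.025]
contact_force: [-0.0, -0.6, -0.2]
grip_width: 85.6
finger_force: 0.0
```

Run:
```python
from h import *
s=get_state();print({k:np.round(s[k],4) for k in('joint_pos','qd','tau','eef_pos','eef_rot')})
im=get_image('top');W=cloud(im);save(im,'t1.png')
cv2.imwrite('pics/t1c.png',cv2.resize(im['frame'][150:330,180:340,::-1],None,fx=3,fy=3))
```

```text
{'joint_pos': array([ 0.0241, -0.2363, -0.2822,  1.5248,  0.0154,  3.1406]), 'qd': array([ 0.0055,  0.0023,  0.0015, -0.002 ,  0.0009, -0.0002]), 'tau': array([-1.39800e-01, -3.22241e+01,  4.70468e+01,  6.50000e-03,
        4.56000e-02,  1.50000e-03]), 'eef_pos': array([421.3712,  14.3343, 165.4356]), 'eef_rot': array([-3.1262e+00, -1.0000e-04,  2.5100e-02])}
```

View pics/t1c.png

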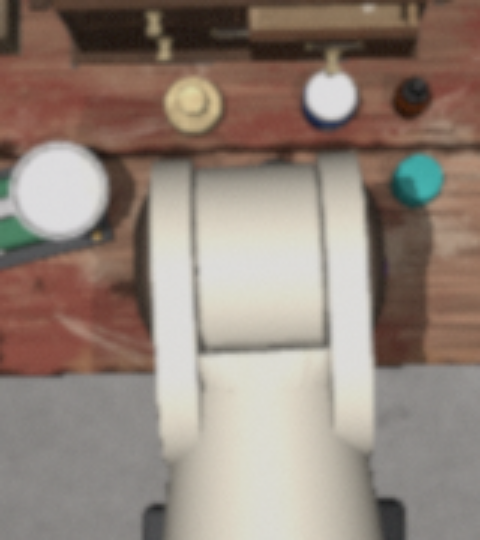

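The arm hides the jars. Joint 6 has reached its 3.14 limit, so I'll grip along x instead, with a yaw of about +1.57.

In the tool's units: 1.57 rad / 6.2832 = 0.2499.

Emit:
drive_tool:
  rows:
    - [0,0,0,0,0,0.0286,1]
    - [0,0.01,0,0,0,0.0573,1]
    - [0,0.021,0,0,0,0.0859,1]
    - [0,0.021,0,0,0,0.1146,1]
    - [0,0.021,0,0,0,0.1432,1]
    - [0,0.021,0,0,0,0.1719,1]
    - [0,0.021,0,0,0,0.2005,1]
    - [0,0.021,0,0,0,0.2292,1]
    - [0,0.021,0,0,0,0.2499,1]
    - [0,0.021,0,0,0,0.2499,1]
    - [0,0.021,0,0,0,0.2499,1]
    - [0,0.021,0,0,0,0.2499,1]

```text
t: 3.52
eef_pos: [421.4, 35.8, 165.3]
eef_rot: [-3.126, 0.0, 1.595]
contact_force: [0.0, 0.2, 0.2]
grip_width: 85.4
finger_force: 0.0
```

In the tool's units: -0.02 rad / 6.2832 = -0.0032.

Emit:
drive_tool:
  rows:
    - [0,0,-0.05,0,-0.0025,-0.0032,1]
    - [-0.001,0,-0.09,0,-0.0025,-0.0032,1]
    - [-0.001,0,-0.12,0,-0.0025,-0.0032,1]
    - [-0.001,0,-0.138,0,-0.0025,-0.0032,1]
    - [-0.001,0,-0.138,0,-0.0025,-0.0032,1]
    - [-0.001,0,-0.138,0,-0.0025,-0.0032,1]

```text
t: 4.28
eef_pos: [421.2, 35.9, 28.5]
eef_rot: [3.14, 0.0, 1.576]
contact_force: [-0.0, -0.1, 0.9]
grip_width: 85.3
finger_force: 0.0
```

Emit:
drive_tool:
  rows:
    - [0,0,0,0,0,0,0.3]
    - [0,0,0,0,0,0,0.3]
    - [0,0,0,0,0,0,0.3]
    - [0,0,0,0,0,0,0.3]
    - [0,0,0,0,0,0,0.3]
    - [0,0,0,0,0,0,0.3]
  force: 25

```text
t: 5.03
eef_pos: [420.8, 35.9, 27.9]
eef_rot: [3.141, 0.0, 1.576]
contact_force: [-1.7, -0.1, 5.9]
grip_width: 43.4
finger_force: 25.2
```

Emit:
drive_tool:
  rows:
    - [0,0,0.03,0,0,0,0.3]
    - [0,0,0.08,0,0,0,0.3]
    - [0,0.03,0.125,0,0,0,0.3]
    - [0.015,0.08,0.125,0,0,0,0.3]
    - [0.025,0.13,0.125,0,0,0,0.3]
    - [0.035,0.18,0.125,0,0,0,0.3]
    - [0.045,0.23,0.125,0,0,0,0.3]
    - [0.05,0.28,0.125,0,0,0,0.3]
    - [0.055,0.31,0.125,0,0,0,0.3]
    - [0.055,0.3175,0.12,0,0,0,0.3]
    - [0.055,0.3175,0.12,0,0,0,0.3]
    - [0.055,0.3175,0.12,0,0,0,0.3]

```text
t: 6.52
eef_pos: [475.4, 352.3, 147.4]
eef_rot: [-3.141, 0.001, 1.575]
contact_force: [0.4, 0.0, -0.5]
grip_width: 43.2
finger_force: 26.0
```

Emit:
drive_tool:
  rows:
    - [0,0.001,-0.01,0,0,0,0.3]
    - [0,0.001,-0.02,0,0,0,0.3]
    - [0,0.001,-0.026,0,0,0,0.3]
    - [0,0.001,-0.028,0,0,0,0.3]
    - [0,0.001,-0.03,0,0,0,0.3]
    - [0,0.001,-0.032,0,0,0,0.3]
    - [0,0.001,-0.034,0,0,0,0.3]
    - [0,0.001,-0.034,0,0,0,0.3]

```text
t: 7.52
eef_pos: [475.4, 354.3, 113.2]
eef_rot: [-3.142, 0.0, 1.576]
contact_force: [-0.4, -0.1, -1.1]
grip_width: 43.4
finger_force: 26.0
```

Emit:
drive_tool:
  rows:
    - [0,-0.001,-0.001,0,0,0,0.3]
    - [0,-0.001,-0.002,0,0,0,0.3]
    - [0,-0.001,-0.002,0,0,0,0.3]
    - [0,-0.001,-0.002,0,0,0,0.3]

```text
t: 8.02
eef_pos: [475.4, 353.3, 111.3]
eef_rot: [3.142, 0.0, 1.576]
contact_force: [0.8, -0.4, -0.6]
grip_width: 43.4
finger_force: 26.0
```

Emit:
drive_tool:
  rows:
    - [0,0,-0.001,0,0,0,0.3]
    - [0,0,-0.001,0,0,0,0.4]
    - [0,0,-0.001,0,0,0,0.55]
    - [0,0,-0.001,0,0,0,0.75]
    - [0,0,-0.001,0,0,0,0.9]
    - [0,0,-0.001,0,0,0,0.9]

```text
t: 8.78
eef_pos: [475.5, 353.3, 110.4]
eef_rot: [3.141, 0.0, 1.576]
contact_force: [-0.1, -0.3, -0.2]
grip_width: 76.9
finger_force: 0.0
```

Emit:
drive_tool:
  rows:
    - [0,0,0.03,0,0,0,0.9]
    - [0,0,0.075,0,0,0,1]
    - [0.01,-0.06,0.075,0,0,0,1]
    - [0.02,-0.12,0.075,0,0,0,1]
    - [0.03,-0.18,0.075,0,0,0,1]
    - [0.04,-0.24,0.075,0,0,0,1]
    - [0.045,-0.3,0.05,0,0,0,1]
    - [0.049,-0.34,0.02,0,0,0,1]
    - [0.049,-0.3575,0,0,0,0,1]
    - [0.049,-0.3575,-0.03,0,0,0,1]
    - [0.049,-0.3575,-0.03,0,0,0,1]

```text
t: 10.15
eef_pos: [523.0, -4.4, 78.4]
eef_rot: [-3.138, 0.0, 1.576]
contact_force: [0.5, 0.4, 0.6]
grip_width: 85.3
finger_force: 0.0
```

Run:
```python
from h import *
im=get_image('side');save(im,'s1.png')
cv2.imwrite('pics/s1c.png',cv2.resize(im['frame'][200:370,170:350,::-1],None,fx=3,fy=3))
im=get_image('top');W=cloud(im)
for n,u,v,r in(('panLjar',130,231,20),):
    w=W[v-r:v+r,u-r:u+r].reshape(-1,3);g=w[(w[:,2]>132)&(w[:,2]<170)]
    print(cv2.minEnclosingCircle(g[:,:2].astype(np.float32)),np.median(g,0))
    g=w[(w[:,2]>75)&(w[:,2]<110)];print(cv2.minEnclosingCircle(g[:,:2].astype(np.float32)),np.median(g,0))
```

```text
((474.3779602050781, 352.2002868652344), 20.8330020904541) [474.69047492 351.76969722 141.33660835]
((477.2707824707031, 350.4258728027344), 44.6924934387207) [470.62953053 342.85839739  83.7423683 ]
```

View pics/s1c.png

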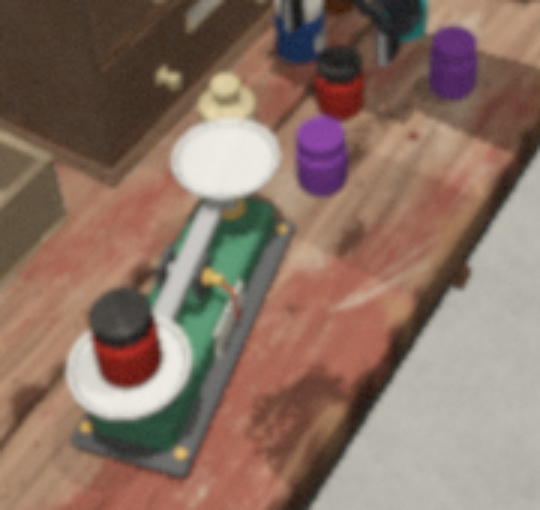

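The first jar stands centred on the lowered left pan (crop (125,340)). The second red jar is at crop (340,80), between the open fingers.

Emit:
drive_tool:
  rows:
    - [0.001,0,-0.025,0,0,0,1]
    - [0.001,0,-0.05,0,0,0,1]
    - [0.001,0,-0.05,0,0,0,1]
    - [0.001,0,-0.05,0,0,0,1]
    - [0.001,0,-0.05,0,0,0,0.3]
    - [0.001,0,-0.05,0,0,0,0.3]
    - [0.001,0,-0.05,0,0,0,0.3]
    - [0.001,0,-0.05,0,0,0,0.3]
    - [0.001,0,-0.05,0,0,0,0.3]
    - [0.001,0,-0.05,0,0,0,0.3]
  force: 25

```text
t: 11.5
eef_pos: [525.8, -4.2, 31.0]
eef_rot: [3.141, 0.0, 1.576]
contact_force: [-1.6, 0.7, 6.7]
grip_width: 43.2
finger_force: 25.0
```

Emit:
drive_tool:
  rows:
    - [0,0,0.03,0,0,0,0.3]
    - [0,0,0.08,0,0,0,0.3]
    - [0,0.02,0.125,0,0,0,0.3]
    - [-0.003,0.07,0.125,0,0,0,0.3]
    - [-0.006,0.12,0.125,0,0,0,0.3]
    - [-0.009,0.165,0.125,0,0,0,0.3]
    - [-0.009,0.184,0.12,0,0,0,0.3]
    - [-0.009,0.184,0.11,0,0,0,0.3]
    - [-0.009,0.184,0.105,0,0,0,0.3]
    - [-0.009,0.184,0.105,0,0,0,0.3]

```text
t: 12.75
eef_pos: [516.3, 178.6, 134.6]
eef_rot: [-3.141, 0.001, 1.575]
contact_force: [-1.1, -0.5, -0.7]
grip_width: 43.1
finger_force: 26.3
```

Emit:
drive_tool:
  rows:
    - [0,0,-0.003,0,0,0,0.3]
    - [0,0,-0.005,0,0,0,0.3]
    - [0,0,-0.007,0,0,0,0.3]
    - [0,0,-0.009,0,0,0,0.3]
    - [0,0,-0.011,0,0,0,0.3]
    - [0,0,-0.013,0,0,0,0.3]
    - [0,0,-0.013,0,0,0,0.3]

```text
t: 13.62
eef_pos: [516.4, 179.9, 122.1]
eef_rot: [-3.141, 0.0, 1.576]
contact_force: [0.6, -0.3, -0.1]
grip_width: 43.0
finger_force: 26.3
```

Emit:
drive_tool:
  rows:
    - [0,0,0,0,0,0,0.4]
    - [0,0,0,0,0,0,0.55]
    - [0,0,0,0,0,0,0.75]
    - [0,0,0,0,0,0,0.9]
    - [0,0,0.03,0,0,0,1]
    - [0,0,0.08,0,0,0,1]
    - [0,-0.05,0.08,0,0,0,1]
    - [0,-0.1,0.08,0,0,0,1]
    - [0,-0.15,0.08,0,0,0,1]
    - [0,-0.15,0.08,0,0,0,1]

```text
t: 14.88
eef_pos: [516.4, 27.1, 202.5]
eef_rot: [3.141, 0.001, 1.572]
contact_force: [1.0, 0.5, 0.0]
grip_width: 85.3
finger_force: 0.0
```

```bash
cat > pans.py <<'E'
from h import *
im=get_image('top');W=cloud(im)
for n,c in(('L',(475,353)),('R',(516,180))):
    g=W.reshape(-1,3);g=g[(np.linalg.norm(g[:,:2]-c,axis=1)<38)&(g[:,2]>70)&(g[:,2]<175)]
    for a,b in((125,175),(70,115)):
        h=g[(g[:,2]>a)&(g[:,2]<b)]
        if len(h)>9: print(n,np.round(cv2.minEnclosingCircle(h[:,:2].astype(np.float32))[0],1),np.round(np.median(h[:,2]),1),len(h))
save(im,'t_pans.png')
E
python3 pans.py
```

```text
L [474.9 351.6] 158.1 320
L [475. 353.] 101.1 401
R [516.  178.8] 141.4 231
R [516.1 180.1] 83.2 430
```

The beam tipped right, so the jar on the right pan (lid at 141 mm against 158 mm) is the heavier one. I'll fetch it.

Emit:
drive_tool:
  rows:
    - [0,0.05,0,0,0,0,1]
    - [0,0.1,0,0,0,0,1]
    - [0,0.149,0,0,0,0,1]
    - [0,0.149,0,0,0,0,1]
    - [0,0.149,-0.04,0,0,0,1]
    - [0,0.149,-0.075,0,0,0,1]
    - [0,0.149,-0.09,0,0,0,1]
    - [0,0.149,-0.09,0,0,0,1]
    - [0,0.149,-0.09,0,0,0,1]
    - [0,0.149,-0.09,0,0,0,0.6]
    - [0,0.149,-0.09,0,0,0,0.5]
    - [0,0.149,-0.09,0,0,0,0.4]
    - [0,0.149,-0.09,0,0,0,0.3]
    - [0,0.149,-0.09,0,0,0,0.3]
    - [0,0.149,-0.09,0,0,0,0.3]
  force: 25

```text
t: 16.8
eef_pos: [516.7, 178.9, 112.9]
eef_rot: [3.141, 0.0, 1.576]
contact_force: [-0.6, -0.2, 5.4]
grip_width: 43.0
finger_force: 27.8
```

Emit:
drive_tool:
  rows:
    - [0,0,0.002,0,0,0,0.3]
    - [0,0,0.004,0,0,0,0.3]
    - [0,0,0.006,0,0,0,0.3]
    - [0,0,0.008,0,0,0,0.3]
    - [0,0,0.01,0,0,0,0.3]
    - [0,0,0.012,0,0,0,0.3]
    - [0,0,0.014,0,0,0,0.3]
    - [0,0,0.016,0,0,0,0.3]
    - [0,0,0.018,0,0,0,0.3]
    - [0,0,0.02,0,0,0,0.3]
    - [0,0,0.022,0,0,0,0.3]
    - [0,0,0.035,0,0,0,0.3]
    - [0,0,0.055,0,0,0,0.3]
    - [0,-0.01,0.06,0,0,0,0.3]

```text
t: 18.55
eef_pos: [517.1, 169.1, 174.2]
eef_rot: [3.139, -0.0, 1.577]
contact_force: [0.0, 0.3, -2.2]
grip_width: 42.9
finger_force: 27.4
```

In the tool's units: -1.635 rad / 6.2832 = -0.2602.

Emit:
drive_tool:
  rows:
    - [0,-0.03,0,0,0,-0.0191,0.3]
    - [0,-0.07,0,0,0,-0.0398,0.3]
    - [0,-0.11,0,0,0,-0.0637,0.3]
    - [0,-0.15,0,0,0,-0.0875,0.3]
    - [0,-0.19,0,0,0,-0.1114,0.3]
    - [0,-0.23,0,0,0,-0.1353,0.3]
    - [0,-0.27,0,0,0,-0.1592,0.3]
    - [0,-0.31,0,0,0,-0.183,0.3]
    - [0,-0.35,0,0,0,-0.2069,0.3]
    - [0,-0.39,0,0,0,-0.2308,0.3]
    - [0.001,-0.43,0,0,0,-0.2515,0.3]
    - [0.001,-0.452,0,0,0,-0.2602,0.3]
    - [0.001,-0.452,0,0,0,-0.2602,0.3]
    - [0.001,-0.452,0,0,0,-0.2602,0.3]
    - [0.001,-0.452,0,0,0,-0.2602,0.3]

```text
t: 20.42
eef_pos: [517.6, -282.2, 172.4]
eef_rot: [-3.142, 0.0, -0.057]
contact_force: [0.2, -0.3, -2.0]
grip_width: 43.6
finger_force: 27.3
```

```bash
python3 pans.py
python3 - <<'E'
from h import *
im=get_image('side');save(im,'s2.png')
cv2.imwrite('pics/s2c.png',cv2.resize(im['frame'][110:250,230:400,::-1],None,fx=4,fy=4))
E
```

```text
L [474.1 351.8] 141.1 250
L [475. 353.] 83.4 424
R [516.1 180. ] 100.6 726
```

View pics/s2c.png

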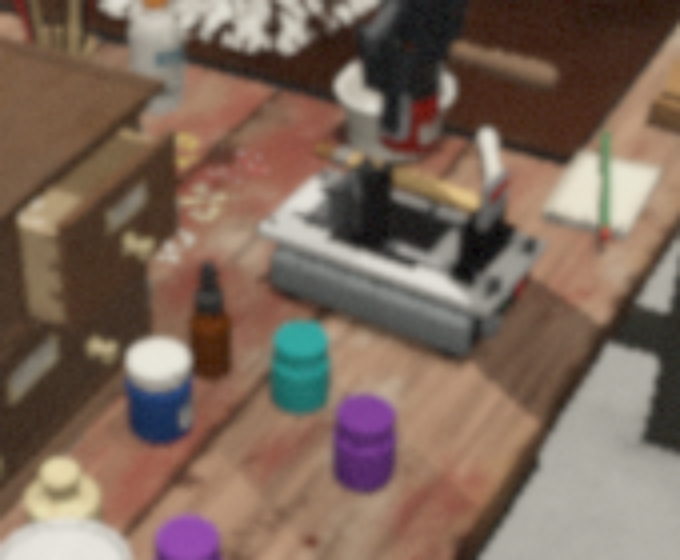

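The jar is held above the bay, upright, at crop (410,120). The left pan has sunk, with the lighter jar still on it.

Emit:
drive_tool:
  rows:
    - [0,0,-0.03,0,0,0,0.3]
    - [0,0,-0.055,0,0,0,0.3]
    - [0,0,-0.068,0,0,0,0.3]
    - [0,0,-0.073,0,0,0,0.3]
    - [0,0,-0.076,0,0,0,0.3]
    - [0,0,-0.078,0,0,0,0.3]
    - [0,0,-0.079,0,0,0,0.3]
    - [0,0,-0.079,0,0,0,0.3]

```text
t: 21.52
eef_pos: [517.5, -283.2, 93.5]
eef_rot: [3.141, 0.0, -0.059]
contact_force: [0.8, 0.2, -2.2]
grip_width: 43.2
finger_force: 27.3
```

Emit:
drive_tool:
  rows:
    - [0,0,-0.001,0,0,0,0.3]
    - [0,0,-0.001,0,0,0,0.3]

```text
t: 21.78
eef_pos: [517.4, -283.2, 92.3]
eef_rot: [3.141, 0.0, -0.059]
contact_force: [-0.6, 0.2, -1.4]
grip_width: 43.3
finger_force: 27.3
```

Emit:
drive_tool:
  rows:
    - [0,0,-0.001,0,0,0,0.3]
    - [0,0,-0.0015,0,0,0,0.3]
    - [0,0,-0.0015,0,0,0,0.3]

```text
t: 22.15
eef_pos: [517.5, -283.2, 91.2]
eef_rot: [3.141, 0.0, -0.059]
contact_force: [-1.5, 2.2, 3.9]
grip_width: 42.9
finger_force: 27.7
```

Emit:
drive_tool:
  rows:
    - [0,0,0,0,0,0,0.4]
    - [0,0,0,0,0,0,0.55]
    - [0,0,0,0,0,0,0.75]
    - [0,0,0,0,0,0,0.9]
    - [0,0,0.03,0,0,0,1]
    - [0,0,0.09,0,0,0,1]
    - [-0.05,0.003,0.1,0,0,0,0.5]
    - [-0.1,0.005,0.1,0,0,0,0]
    - [-0.12,0.006,0.1,0,0,0,0]
    - [-0.12,0.006,0.1,0,0,0,0]
    - [-0.12,0.006,0.1,0,0,0,0]
    - [-0.12,0.006,0.1,0,0,0,0]

```text
t: 23.65
eef_pos: [398.2, -277.2, 190.5]
eef_rot: [-3.141, 0.001, -0.058]
contact_force: [0.5, -0.1, -0.2]
grip_width: -0.1
finger_force: 0.0
```

Run:
```python
from h import *
im=get_image('top');W=cloud(im);g=W.reshape(-1,3)
h=g[(abs(g[:,2]-119)<8)&(np.linalg.norm(g[:,:2]-(518,-283),axis=1)<32)]
print('jar',cv2.minEnclosingCircle(h[:,:2].astype(np.float32)),np.median(h,0),len(h))
cv2.imwrite('pics/t3c.png',cv2.resize(im['frame'][150:270,330:430,::-1],None,fx=4,fy=4))
im=get_image('side');cv2.imwrite('pics/s3c.png',cv2.resize(im['frame'][110:220,270:390,::-1],None,fx=4,fy=4))
a,b=cv2.imread('pics/t3c.png'),cv2.imread('pics/s3c.png')
b=b[:480,:400] if 0 else cv2.resize(b,(400,480*400//480))
cv2.imwrite('pics/m3.png',np.hstack([a,cv2.copyMakeBorder(b,0,a.shape[0]-b.shape[0],0,0,cv2.BORDER_CONSTANT)]))
```

```text
jar ((517.864990234375, -281.5552062988281), 20.332307815551758) [ 517.22086263 -282.04626165  118.82139824] 210
```

View pics/m3.png

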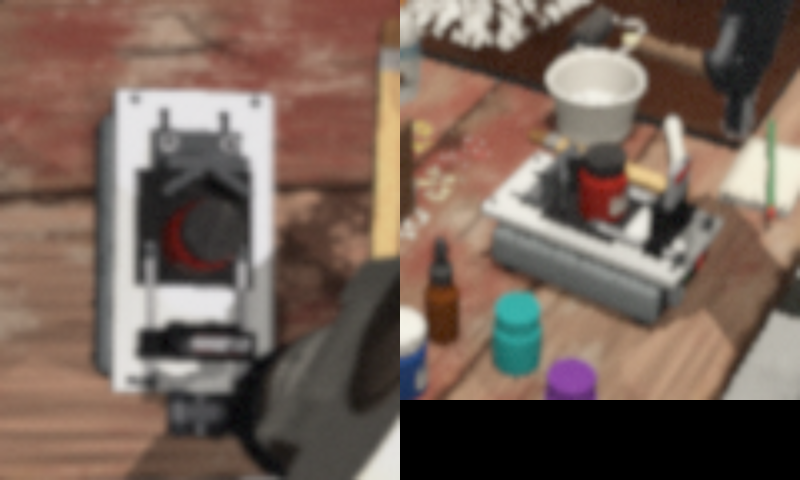

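The top crop shows the jar clear of both jaw and V (lid at (213,228), world (517.5,-282)). The closed gripper is behind the tab (tab at (210,343)). I'll go down behind it.

Emit:
drive_tool:
  rows:
    - [0,0.002,-0.04,0,0,0,0]
    - [0,0.002,-0.064,0,0,0,0]
    - [0.01,0.0015,-0.064,0,0,0,0]
    - [0.02,0.001,-0.064,0,0,0,0]
    - [0.024,0.0005,-0.064,0,0,0,0]
    - [0.026,0.0005,-0.064,0,0,0,0]
    - [0.026,0.0005,-0.064,0,0,0,0]
    - [0.026,0.0005,-0.064,0,0,0,0]

```text
t: 24.75
eef_pos: [423.3, -276.7, 126.9]
eef_rot: [3.141, 0.0, -0.059]
contact_force: [-1.1, 0.4, -0.3]
grip_width: 0.1
finger_force: 0.0
```

Emit:
drive_tool:
  rows:
    - [0.0015,0,0,0,0,0,0]
    - [0.003,0,0,0,0,0,0]
    - [0.0045,0,0,0,0,0,0]
    - [0.006,0,0,0,0,0,0]
    - [0.0075,-0.0005,0,0,0,0,0]
    - [0.009,-0.0005,0,0,0,0,0]
    - [0.0105,-0.0005,0,0,0,0,0]
    - [0.012,-0.0005,0,0,0,0,0]

```text
t: 25.75
eef_pos: [434.6, -277.3, 126.8]
eef_rot: [3.141, 0.002, -0.059]
contact_force: [-6.8, -1.1, 2.7]
grip_width: -0.0
finger_force: 3.1
```

Emit:
drive_tool:
  rows:
    - [0.002,0,0,0,0,0,0]
    - [0.004,0,0,0,0,0,0]
    - [0.006,-0.0005,0,0,0,0,0]
    - [0.008,-0.0005,0,0,0,0,0]
    - [0.01,-0.0005,0,0,0,0,0]
    - [0.012,-0.001,0,0,0,0,0]
    - [0.014,-0.001,0,0,0,0,0]
    - [0.016,-0.001,0,0,0,0,0]
    - [0.018,-0.001,0,0,0,0,0]
    - [0.02,-0.001,0,0,0,0,0]
    - [0.022,-0.0015,0,0,0,0,0]
    - [0.024,-0.0015,0,0,0,0,0]

```text
t: 27.25
eef_pos: [458.6, -278.7, 126.8]
eef_rot: [3.141, 0.002, -0.059]
contact_force: [-6.0, -0.4, 2.8]
grip_width: -0.1
finger_force: 3.1
```

Emit:
drive_tool:
  rows:
    - [0.0015,0,0,0,0,0,0]
    - [0.003,0,0,0,0,0,0]
    - [0.0045,0,0,0,0,0,0]
    - [0.006,-0.0005,0,0,0,0,0]
    - [0.0075,-0.0005,0,0,0,0,0]
    - [0.009,-0.0005,0,0,0,0,0]

```text
t: 28.0
eef_pos: [467.5, -279.2, 126.8]
eef_rot: [3.141, 0.003, -0.059]
contact_force: [-7.2, -0.4, 3.5]
grip_width: -0.3
finger_force: 3.5
```

Run:
```python
from h import *
im=dict(np.load('top0.npz'))
K=np.array([[im['fx'],0,im['cx']],[0,im['fy'],im['cy']],[0,0,1.]]);R=cv2.Rodrigues(im['rvec'].astype(float))[0];t=im['tvec'].astype(float).ravel()
o=-R.T@t
for uv in((250,186),(200,211),(312,211)):
    d=R.T@np.linalg.inv(K)@np.array([uv[0]/5.5+335,uv[1]/5.5+160,1]);print(np.round(o+d*(100-o[2])/d[2]))
im=get_image('top');W=cloud(im);g=W.reshape(-1,3)
h=g[(abs(g[:,2]-119)<6)&(np.linalg.norm(g[:,:2]-(522,-283),axis=1)<32)]
print('jar',cv2.minEnclosingCircle(h[:,:2].astype(np.float32)),len(h))
```

```text
[ 555. -283.  100.]
[ 544. -259.  100.]
[ 543. -311.  100.]
jar ((520.8327026367188, -282.23065185546875), 20.508028030395508) 168
```

Emit:
drive_tool:
  rows:
    - [0.001,0,0,0,0,0,0]
    - [0.002,0,0,0,0,0,0]
    - [0.003,0,0,0,0,0,0]
    - [0.004,0,0,0,0,0,0]

```text
t: 28.55
eef_pos: [471.4, -279.4, 126.8]
eef_rot: [3.141, 0.003, -0.059]
contact_force: [-5.7, -1.1, 2.8]
grip_width: 0.1
finger_force: 3.5
```

Emit:
drive_tool:
  rows:
    - [0.001,0,0,0,0,0,0]
    - [0.002,0,0,0,0,0,0]
    - [0.003,0,0,0,0,0,0]

```text
t: 28.92
eef_pos: [474.4, -279.6, 126.8]
eef_rot: [3.141, 0.003, -0.06]
contact_force: [-6.1, -2.6, 3.0]
grip_width: -0.1
finger_force: 3.5
```

Emit:
drive_tool:
  rows:
    - [0.0005,0,0,0,0,0,0]
    - [0.001,0,0,0,0,0,0]

```text
t: 29.18
eef_pos: [475.4, -279.6, 126.8]
eef_rot: [3.141, 0.003, -0.06]
contact_force: [-6.7, -3.1, 3.0]
grip_width: 0.1
finger_force: 3.5
```

Emit:
drive_tool:
  rows:
    - [0.0005,0,0,0,0,0,0]
    - [0.001,-0.0005,0,0,0,0,0]

```text
t: 29.42
eef_pos: [476.4, -279.8, 126.8]
eef_rot: [3.141, 0.003, -0.059]
contact_force: [-7.1, 1.6, 2.1]
grip_width: -0.2
finger_force: 3.5
```

Emit:
drive_tool:
  rows:
    - [0.0005,0,0,0,0,0,0]
    - [0.001,0,0,0,0,0,0]

```text
t: 29.68
eef_pos: [476.8, -279.8, 126.8]
eef_rot: [3.141, 0.004, -0.06]
contact_force: [-12.3, -0.2, 6.8]
grip_width: 0.2
finger_force: 6.0
```

Emit:
drive_tool:
  rows:
    - [0.0002,0,0,0,0,0,0]
    - [0.0004,0,0,0,0,0,0]
    - [0.0004,0,0,0,0,0,0]

```text
t: 30.05
eef_pos: [476.8, -279.7, 126.8]
eef_rot: [3.141, 0.005, -0.06]
contact_force: [-12.6, -0.6, 6.4]
grip_width: -0.5
finger_force: 6.3
```

Emit:
drive_tool:
  rows:
    - [0.0003,0,0,0,0,0,0]
    - [0.0005,0,0,0,0,0,0]
    - [0.0005,0,0,0,0,0,0]

```text
t: 30.42
eef_pos: [476.9, -279.8, 126.8]
eef_rot: [3.141, 0.005, -0.06]
contact_force: [-14.4, 0.3, 7.3]
grip_width: 0.1
finger_force: 7.6
```

Emit:
drive_tool:
  rows:
    - [0.0003,0,0,0,0,0,0]
    - [0.0005,0,0,0,0,0,0]
    - [0.0005,0,0,0,0,0,0]

```text
t: 30.8
eef_pos: [477.0, -279.8, 126.8]
eef_rot: [3.141, 0.006, -0.06]
contact_force: [-18.6, -0.1, 7.8]
grip_width: 0.0
finger_force: 8.9
```

Pushing with 16–18 N puts about 10–12 N on the jar, which is firm. I'll back off slowly and check.

Emit:
drive_tool:
  rows:
    - [-0.001,0,0,0,0,0,0]
    - [-0.002,0,0,0,0,0,0]
    - [-0.004,0,0,0,0,0,0]
    - [-0.008,0,0,0,0,0,0]
    - [-0.03,0,0,0,0,0,0]
    - [-0.06,0,0,0,0,0,0]
    - [-0.1,0,0.03,0,0,0,0]
    - [-0.12,0,0.08,0,0,0,0]
    - [-0.12,0,0.08,0,0,0,0]
    - [-0.12,0,0.08,0,0,0,0]
    - [-0.12,0,0.08,0,0,0,0]

```text
t: 32.17
eef_pos: [359.9, -279.4, 205.5]
eef_rot: [-3.14, 0.002, -0.058]
contact_force: [-0.6, -0.1, -0.7]
grip_width: -0.1
finger_force: 0.0
```

```bash
python3 pans.py
python3 - <<'E'
from h import *
im=get_image('top');W=cloud(im);g=W.reshape(-1,3)
h=g[(abs(g[:,2]-119)<6)&(np.linalg.norm(g[:,:2]-(530,-283),axis=1)<32)]
print('jar',cv2.minEnclosingCircle(h[:,:2].astype(np.float32)),np.median(h,0),len(h))
a=cv2.resize(im['frame'][150:270,330:430,::-1],None,fx=4,fy=4)
im=get_image('side');b=cv2.resize(im['frame'][120:360,170:370,::-1],None,fx=2,fy=2)
cv2.imwrite('pics/m4.png',np.hstack([a,b]))
E
```

```text
L [474.9 353.1] 141.3 251
L [475. 353.] 83.6 423
R [516. 180.] 100.5 725
jar ((529.235107421875, -282.7265625), 20.647493362426758) [ 529.23376396 -281.8295962   118.66483447] 206
```

View pics/m4.png

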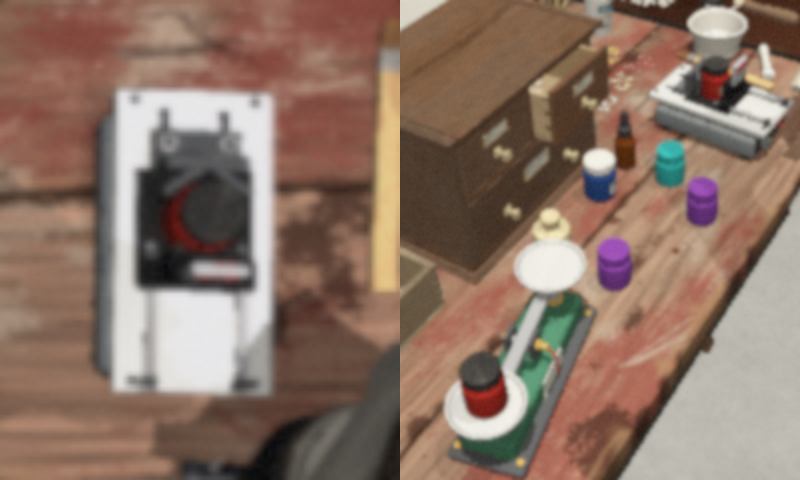

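The jar is clamped between jaw and V (crop (210,215)). The lighter jar stands on the lowered left pan, at (485,385), and the bystanders haven't moved. I'll hand it in.

```bash
python3 -c "
from workcell import *
print(close_job())"
```

```text
the job is handed in; nothing more can be done
None
```

Job handed in: the heavier jar, the one that dropped the right pan, is clamped in the shaker at an estimated 10–12 N, and the lighter jar still stands on the lowered left pan; no verdict was returned.

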